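# Thread the setting mandrel through both guide bushes and hold it for the fitter

## Robot

A 7-joint arm with a two-finger parallel gripper is mounted at the origin on a cart in front of the work surface, level with it; the furniture and walls round the work are solid. World frame = base frame: x ahead of the robot, y to its left, z up, the work surface at z = 0. Lengths are in m, angles in degrees, forces in N, time in s.
With the tool pointing down it reaches from about 0.4 to 0.75 m from the base axis. Payload 19.5 kg.
Tool frame: the origin (TCP) lies at the very end of the fingers, on their centre line; the grasp point (between the pads) lies 19 mm behind it (arm.grip_point_offset is the distance from the TCP to the grasp point, in m); z points along the fingers, y is the line along which they close (so a half turn about z gives the same grasp; the last joint's range is limited). The gripper opens to 85 mm and grips with 20 to 120 N. Pads are 22 mm wide; open, the fingers measure 114 mm over their backs; the gripper's body (76 mm by 85 mm) begins 54 mm behind the grasp point. The pads swing forward as they close: fully open they stand 13 mm farther back than shut.
Start: joints at [67.626, 40.479, -1.581, 85.061, 1.261, 54.483, -4.326], TCP at [0.197, -0.54, 0.231] pointing down, gripper open.
Joint ranges: [-155.06, 155.06], [-18.47, 123.98], [-90, 86.84], [0, 140.48], [-83.41, 263.41], [0, 116], [-161.91, 161.91]. Speed limits (degrees/s): [108.29, 108.29, 147.25, 147.25, 172.46, 172.46, 172.46].

## Interface

Orientations are given as [roll, pitch, yaw] about the fixed x, y, z axes, in that order (R = Rz(yaw) Ry(pitch) Rx(roll)).
In Python, from bench import arm, capture, camera_params, ticket gives the robot as it stands.
- The arm moves only by the tool arm_command, never from a script. Its arguments are lists of equal length, an entry for each row: "slide": the shift along the tool's x, y, z in m, a list of three; "twist": the turn, a rotation vector about the tool's x, y, z in degrees, a list of three. A call has 1 to 20 rows; each row shifts and turns the commanded pose from where the row before left it, along the tool's axes as they then stand; what a row does not reach is not made up. A row lasts 1/12 s, in which the tool goes at most 41.7 mm and 7.16 degrees, less where a joint would pass 70% of its speed; a pose out of reach is approached as far as the arm can. A call with a gripper value outside its range is refused whole. "hand" is the gripper command: -1 is shut, 1 is fully open, values between are in proportion, set as the call begins (left out, the last holds). The fingers move at their own pace and stop on an object; "squeeze" is the grip in N (left out, the last holds). Time passes only in rows, so rows that do not move let the fingers close. It gives the time, the measured TCP pose, the force, the opening and the grip force at its end, in the units of the state.
- arm.get_state(): the state, without advancing time (a new reading comes with each control period).
- capture(name): name is "scene" or "top" or "wrist"; returns (picture, depth): 384x512x3 uint8, red, green, blue; 384x512 float32, m along the optical axis (not along the pixel's ray), 0 where there is no reading.
- camera_params(name): a dict with "fx", "fy", "cx", "cy" (pixels), "eye" and "attitude" of the camera in the world. Camera axes: x right, y up, looking along -z (the intrinsics and any distortion apply to the point x, -y, -z); pixel columns grow to the right and rows downward; lengths in m; the calibration is good to about 2 mm. A picture is of the moment at which its call begins: read the wrist's pose just before it. camera_params takes no time and is no camera call; for the wrist camera it gives the pose at the moment of the call.
- ticket.job_done(): hands the job in; it is judged then, once.
The state is a dict: "t": time; "q": joint angles; "qd": joint speeds; "effort": joint torques, N m; "tcp_pos": TCP position; "tcp_rot": TCP orientation; "ft_force": force on the tool from outside, world axes, zero at the start; "torque": the same for the moment, N m; "grip_width": finger opening in m; "grasp_force": force on a finger pad.
Only numpy, scipy, OpenCV 4.12 (cv2) and the standard library are available. Lean on these libraries where they do the work, as an engineer would, in place of code of your own. Each camera call takes 0.05 s, during which the arm holds its last target. There are 200 camera calls.

## Task

Pull the setting mandrel straight up out of its stand, past the sprung plunger that keeps it there, and ease it nose first down through the upper bush of the aluminium frame and on through the bush of the lower plate, whose screws are slack so that the nose can draw it into line; do not force it, and leave the tools lying about undisturbed. Finish with the mandrel held in the gripper, upright, its full thickness right through both bushes and its nose hanging well clear of the frame's base plate, and keep holding it there so that the fitter can tighten the screws.

Things in the scene. Friction and masses are not known exactly. Their poses are not given: they have to be found in the camera images.
- mandrel: Setting mandrel: round steel bar 168 mm long, 14 mm in diameter, 0.21 kg, upright in the stand at first. Origin at the tip of its bullet nose, z along the bar towards the grip. The nose tapers from 4 mm at the tip to the full 14 mm at 14 mm up. A ring groove (9 mm at its root) lies 104 to 113 mm up; a ribbed grip, 18 mm in diameter, from 122 mm up to the end at 168 mm.
- mandrel_grip (a point): Middle of the mandrel's ribbed grip, on its axis, 150 mm above the nose tip; take it from above here, any yaw. It is 162 mm above the bench when parked.
- mandrel_shank (a point): Point on the mandrel's axis 85 mm above the nose tip, in the plain 14 mm shank.
- stand: Mandrel stand, fixed to the bench: dark base 90 x 90 x 10 mm, round steel post 43 mm in diameter. Origin at bench level on the post's axis, z up. Blind upright bore 15.5 mm in diameter; its floor, on which the nose rests, is 12 mm above the bench. Plunger housing and black knob stick out to 45 mm from the axis towards the stand's -x, 121 mm above the bench.
- stand_mouth (a point): Centre of the mouth of the stand's bore, at the top of the post, 131 mm above the bench.
- plunger (a joint): Sprung ball-nosed plunger of the stand, in m: 0 = nose in the mandrel's groove, 0.001 to 0.0023 while the shank pushes it out. Its spring pushes inwards with 5 N at 0 and 8 N at 0.0023: a straight upward pull of about 10 N (at most 15 N) frees the mandrel within the first 6 mm; after that the ball only rubs.
- bush_frame: Aluminium frame, fixed to the bench. Origin at bench level on the upper bush's axis, z up, open front towards its -x. Base plate 135 x 156 mm (x -90 to +45 mm), top at 12 mm; two cheeks at y = +-57 mm carry a fixed top plate 66 x 126 mm, top 115 mm above the bench. Highest: bush flange 118 mm, four screw heads 119 mm at x = -19 and +21, y = +-57 mm.
- upper_bush (a point): Centre of the mouth of the fixed upper bush (brass, flange 34 mm in diameter, 3 mm proud of the top plate), 118 mm above the bench. Bore 15.5 mm in diameter with a lead-in chamfer of 2.5 mm, 17 mm long, running straight down.
- lower_bush (a point): Centre of the mouth of the lower bush, 68 mm above the bench; bush as the upper one, so its lower end is 51 mm above the bench, 39 mm above the base plate. It sits in a steel plate 58 x 86 x 12 mm lying level on ledges between the cheeks, screws slack, a few mm off the upper bush's axis; the nose pushes it into line as it enters.
- float_fore_aft (a joint): Shift of the slack lower plate along the frame's x, in m; 0 = its bush is in line with the upper bush. Free travel +-0.005, about 1 N moves it, and it stays where it is put.
- float_side (a joint): The same along the frame's y, in m. Free travel +-0.005, about 1 N moves it.
- hex_key: Loose hex key, 35 x 90 x 8 mm, lying along y on the front strip of the frame's base plate. Origin at the middle of its underside. Leave it.
- calliper: Loose vernier calliper, 59 x 264 x 8 mm, lying behind the work about along y. Origin at the middle of its underside. Leave it.
- gauge_block: Loose square steel setting block, 25 x 25 x 12 mm, behind the work. Origin at the middle of its underside. Leave it.

How it is judged (in metres and radians):
On the way, in this order (a step that is already met when the one before it is completed fails the run):
1. the mandrel is pulled up out of the stand by the gripper, its nose at least 5 mm above the mouth of the bore (z of mandrel in the frame of stand_mouth above 0.005 m and contact force between the fingers and mandrel above 1 N), for 0.1 s.
2. the nose is at least 8 mm down in the upper bush and still above the lower bush (z of mandrel in the frame of upper_bush below -0.008 m and horizontal distance between mandrel and upper_bush below 0.004 m and z of mandrel in the frame of lower_bush above 0 m), for 0.05 s.
At the end, for the whole second after the job is handed in: Gripper holds the mandrel (over 2 N), still, within 0.05 rad of upright, through both bushes: nose tip 32 to 53.5 mm below the lower bush's mouth (full thickness through, at least 2.5 mm clear of the base); bar within 3 mm of both bush axes, bushes within 3 mm of being in line (z of mandrel in the frame of lower_bush between -0.0535 and -0.032 m and horizontal distance between mandrel and lower_bush below 0.003 m and horizontal distance between each of mandrel_shank, lower_bush and upper_bush below 0.003 m and angle between mandrel's own z axis and vertical below 0.05 rad and contact force between the fingers and mandrel above 2 N and linear speed of mandrel below 0.02 m/s); the arm keeps its last pose, push and grip.
It fails at once if the mandrel is rammed against the frame or its bushes (more than 50 N) (contact force between mandrel and bush_frame above 50 N).
It fails at once if the hex key is moved more than 20 mm (distance of hex_key from where it was at the start of the episode above 0.02 m).
It fails at once if the calliper is moved more than 20 mm (distance of calliper from where it was at the start of the episode above 0.02 m).
It fails at once if the setting block is moved more than 20 mm (distance of gauge_block from where it was at the start of the episode above 0.02 m).
It also fails if it takes over 54 s, if anything falls off the work surface, if the arm or the gripper's body presses on something with over 40 N, if the wrist force passes 120 N, or if a joint passes its speed limit or range.

## Working session

There is one attempt and no reset: what is moved stays moved. The work goes in short steps, Python scripts to look and compute and a tool call to move; the robot and the scene stay as the last step left them, time stands still between calls to the robot, and variables do not carry over. Pictures are saved under pics/ and viewed, at most 10 in all, crops included, and the job is handed in when it is done.

Besides the shell and the picture viewer there is one more tool, called after "Call:" as a command line: name --argument value ..., lists and objects as JSON in quotes. arm_command: Moves the arm, as the interface text tells. Its arguments: {"type":"object","properties":{"slide":{"type":"array","items":{"type":"array","items":{"type":"number"}}},"twist":{"type":"array","items":{"type":"array","items":{"type":"number"}}},"hand":{"type":"number"},"squeeze":{"type":"number"}},"required":["slide","twist"]}

```bash
mkdir -p pics
cat > h.py <<'E'
import numpy as np, cv2
from bench import arm, capture, camera_params, ticket
from scipy.spatial.transform import Rotation as R
def att(p):
    a=np.array(p["attitude"],float)
    return a if a.shape==(3,3) else (R.from_euler('xyz',a,degrees=True).as_matrix() if a.size==3 else R.from_quat(a).as_matrix())
def ray(p,u,v):
    d=np.array([(u-p["cx"])/p["fx"],-(v-p["cy"])/p["fy"],-1.]); return att(p)@d
def atz(p,u,v,z):
    d=ray(p,u,v); e=np.array(p["eye"]); return e+d*(z-e[2])/d[2]
def cloud(p,D):
    v,u=np.indices(D.shape); c=np.stack([(u-p["cx"])/p["fx"]*D,-(v-p["cy"])/p["fy"]*D,-D],-1)
    return c@att(p).T+np.array(p["eye"])
E
python3 - <<'E'
from h import *
s=arm.get_state(); print({k:np.round(v,3).tolist() for k,v in s.items()})
for n in ("scene","top","wrist"):
    p=camera_params(n); print(n,p)
    I,D=capture(n); np.savez(f"{n}.npz",I=I,D=D); cv2.imwrite(f"pics/{n}0.png",I[...,::-1])
E
```

```text
{'t': 0.0, 'q': [67.626, 40.514, -1.582, 85.082, 1.262, 54.483, -4.325], 'qd': [-0.136, 0.014, 0.038, -0.0, -0.07, -0.034, -0.1], 'effort': [-0.002, -88.324, 1.233, -23.617, 0.017, 0.006, 0.0], 'tcp_pos': [0.196, -0.54, 0.231], 'tcp_rot': [-179.939, 0.004, 19.987], 'ft_force': [0.886, 0.673, 0.477], 'torque': [0.011, -0.022, 0.008], 'grasp_force': 0.0, 'grip_width': 0.085}
scene {'fx': 364.13860972087264, 'fy': 364.13860972087264, 'cx': 262.76402928314064, 'cy': 196.36899278726742, 'eye': array([-0.04512551,  0.49132645,  0.47312638]), 'attitude': array([  64.78610469,   -1.27613699, -126.92996402])}
top {'fx': 493.90161117386145, 'fy': 493.90161117386145, 'cx': 254.09093403572535, 'cy': 192.91524237718676, 'eye': array([0.34402653, 0.00980338, 1.08934363]), 'attitude': array([ 12.66820794,  -0.30019477, -86.58745705])}
wrist {'fx': 268.112927977018, 'fy': 268.112927977018, 'cx': 255.24414560580234, 'cy': 190.45240001596466, 'eye': array([ 0.25997195, -0.51699868,  0.37344963]), 'attitude': array([-15.39798286,   0.08409031, -70.05981148])}
```

View pics/top0.png

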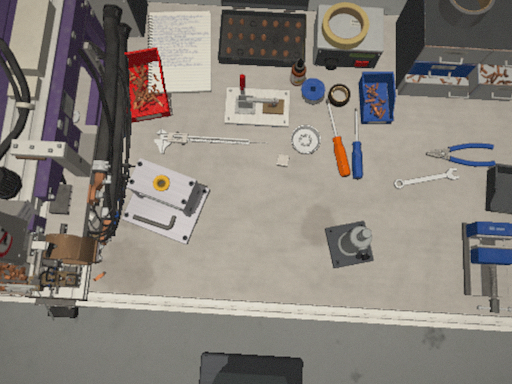

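View pics/scene0.png

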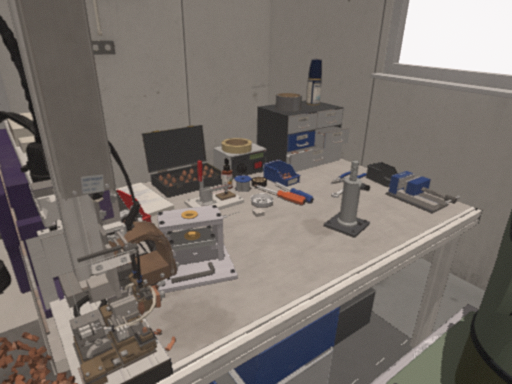

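The top view shows the stand near (350,243) with the mandrel top near (361,233), and the frame's brass bush near (161,184). I'll enlarge both and use the depth.

Run:
```python
from h import *
d=np.load("top.npz"); I,D=d["I"],d["D"]; p=camera_params("top")
a=I[215:275,315:385]; b=I[150:250,115:215]
A=cv2.resize(a,(400,343),interpolation=cv2.INTER_CUBIC);B=cv2.resize(b,(400,400),interpolation=cv2.INTER_CUBIC)
o=np.zeros((400,800,3),np.uint8);o[:343,:400]=A;o[:,400:]=B
cv2.imwrite("pics/crop.png",o[...,::-1])
P=cloud(p,D)
def sel(c,r,z0,z1):
    v,u=np.indices(D.shape); m=(abs(u-c[0])<r)&(abs(v-c[1])<r)&(P[...,2]>z0)&(P[...,2]<z1)&(D>0); return m
for n,c,r,z0,z1 in [("mandtop",(361,234),16,.172,.19),("post",(350,243),25,.125,.137),("postside",(350,243),25,.02,.12),("base",(350,243),35,.006,.016),("plate",(165,190),45,.110,.1165),("fl",(161,184),12,.1165,.122)]:
    m=sel(c,r,z0,z1); q=P[m]; print(n,m.sum(), q.mean(0).round(4),q.min(0).round(4),q.max(0).round(4)) if m.sum() else print(n,0)
    if m.sum()>3: 
        uv=np.argwhere(m)[:,::-1]; print("  px",uv.min(0),uv.max(0), "rect",cv2.minAreaRect(q[:,:2].astype(np.float32)*1000))
# brass
hsv=cv2.cvtColor(I,cv2.COLOR_RGB2HSV)
m=(hsv[...,1]>110)&(hsv[...,0]>10)&(hsv[...,0]<35); m[:165]=0;m[205:]=0;m[:,:145]=0;m[:,180:]=0
uv=np.argwhere(m)[:,::-1];print("brass",len(uv),uv.mean(0),uv.min(0),uv.max(0),cv2.fitEllipse(cv2.convexHull(uv.astype(np.int32))), atz(p,*((uv.min(0)+uv.max(0))/2),.118))
```

```text
mandtop 80 [ 0.4856 -0.1954  0.1796] [ 0.4773 -0.2045  0.1742] [ 0.495  -0.1871  0.1841]
  px [362 228] [371 237] rect ((485.5550842285156, -196.06240844726562), (16.587913513183594, 16.419095993041992), 47.18195724487305)
post 333 [ 0.4769 -0.1947  0.1303] [ 0.442  -0.2162  0.125 ] [ 0.5065 -0.1746  0.1359]
  px [350 226] [371 259] rect ((475.60858154296875, -200.25103759765625), (63.97694396972656, 38.86776351928711), 32.61890411376953)
postside 225 [ 0.4769 -0.1825  0.069 ] [ 0.443  -0.2114  0.0201] [ 0.5066 -0.174   0.12  ]
  px [340 229] [366 259] rect ((472.429443359375, -192.748779296875), (66.77362060546875, 27.415090560913086), 33.76496505737305)
base 929 [ 0.4815 -0.1852  0.0105] [ 0.423  -0.2495  0.006 ] [ 0.5436 -0.1262  0.016 ]
  px [317 217] [373 272] rect ((484.22381591796875, -183.80587768554688), (122.58226776123047, 115.70288848876953), 14.76692008972168)
plate 1474 [0.5726 0.2059 0.1143] [0.5235 0.1375 0.1101] [0.6226 0.2761 0.1165]
  px [127 158] [196 208] rect ((573.36865234375, 206.66036987304688), (127.14888000488281, 66.84269714355469), 72.2765121459961)
fl 173 [0.5709 0.2066 0.1181] [0.5474 0.1827 0.1165] [0.5938 0.2286 0.1213]
  px [150 173] [172 195] rect ((569.7329711914062, 206.3451690673828), (45.74605178833008, 44.912376403808594), 3.290022611618042)
brass 191 [160.81675393 182.79581152] [153 175] [169 190] ((160.8935089111328, 182.75186157226562), (15.520833015441895, 16.24092674255371), 81.50936889648438) [0.57240836 0.20701307 0.118     ]
```

View pics/crop.png

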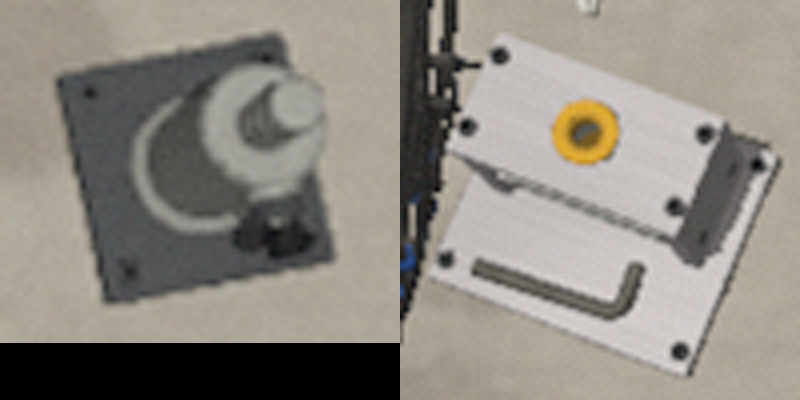

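The crop shows the mandrel top at about (367,232), the knob towards -x, and the brass bush at (161,183). The hex key lies in front of the frame. Next I'll check obstacle heights near the frame and on the path.

Run:
```python
from h import *
for n in ("top","scene"):
    d=np.load(n+".npz"); P=cloud(camera_params(n),d["D"])[d["D"]>0]
    for zc in (.14,.22,.28,.4):
        q=P[(P[:,2]>zc)&(P[:,0]>.1)&(P[:,0]<.85)&(abs(P[:,1])<.65)]
        r=np.hypot(q[:,0]-.571,q[:,1]-.207); k=np.argsort(r)
        print(n,zc,len(q),"nearest bush",[(r[i].round(3),q[i].round(3).tolist()) for i in k[:200:60]])
        g=q[(q[:,1]<.2)]; print("   y<.2:",len(g), g.min(0).round(2) if len(g) else '', g.max(0).round(2) if len(g) else '')
```

```text
top 0.14 23866 nearest bush [(np.float64(0.097), [0.582, 0.303, 0.143]), (np.float64(0.103), [0.596, 0.307, 0.149]), (np.float64(0.107), [0.587, 0.313, 0.145]), (np.float64(0.113), [0.639, 0.297, 0.183])]
   y<.2: 135 [ 0.48 -0.48  0.14] [ 0.85 -0.19  0.18]
top 0.22 16398 nearest bush [(np.float64(0.135), [0.584, 0.341, 0.278]), (np.float64(0.136), [0.583, 0.343, 0.274]), (np.float64(0.137), [0.588, 0.343, 0.241]), (np.float64(0.138), [0.591, 0.343, 0.226])]
   y<.2: 0  
top 0.28 6688 nearest bush [(np.float64(0.135), [0.584, 0.341, 0.283]), (np.float64(0.14), [0.591, 0.346, 0.287]), (np.float64(0.146), [0.583, 0.353, 0.288]), (np.float64(0.153), [0.593, 0.359, 0.286])]
   y<.2: 0  
top 0.4 0 nearest bush []
   y<.2: 0  
scene 0.14 30075 nearest bush [(np.float64(0.096), [0.578, 0.303, 0.141]), (np.float64(0.111), [0.625, 0.304, 0.172]), (np.float64(0.12), [0.647, 0.3, 0.191]), (np.float64(0.126), [0.616, 0.324, 0.146])]
   y<.2: 141 [ 0.1  -0.52  0.14] [ 0.85 -0.04  0.26]
scene 0.22 21516 nearest bush [(np.float64(0.136), [0.569, 0.343, 0.283]), (np.float64(0.158), [0.694, 0.306, 0.239]), (np.float64(0.212), [0.443, 0.375, 0.25]), (np.float64(0.218), [0.443, 0.383, 0.233])]
   y<.2: 1 [ 0.1  -0.04  0.26] [ 0.1  -0.04  0.26]
scene 0.28 15970 nearest bush [(np.float64(0.136), [0.569, 0.343, 0.283]), (np.float64(0.242), [0.513, 0.442, 0.347]), (np.float64(0.243), [0.52, 0.444, 0.442]), (np.float64(0.243), [0.511, 0.443, 0.327])]
   y<.2: 0  
scene 0.4 7816 nearest bush [(np.float64(0.239), [0.523, 0.441, 0.446]), (np.float64(0.242), [0.521, 0.444, 0.448]), (np.float64(0.243), [0.523, 0.445, 0.454]), (np.float64(0.244), [0.513, 0.444, 0.422])]
   y<.2: 0
```

Call:
arm_command --slide '[[0,0,-0.02],[0,0,-0.02],[0,0,-0.02],[0,0,-0.02]]' --twist '[[0,0,5],[0,0,5],[0,0,5],[0,0,5]]'

```text
t: 0.48
tcp_pos: [0.1965, -0.5402, 0.3121]
tcp_rot: [-180.0, 0.0, -0.3]
ft_force: [0.0, -0.1, -0.2]
grip_width: 0.0853
grasp_force: 0.0
```

Call:
arm_command --slide '[[0.018,-0.0225,0],[0.018,-0.0225,0],[0.018,-0.0225,0],[0.018,-0.0225,0],[0.018,-0.0225,0],[0.018,-0.0225,0],[0.018,-0.0225,0],[0.018,-0.0225,0],[0.018,-0.0225,0],[0.018,-0.0225,0],[0.018,-0.0225,0],[0.018,-0.0225,0],[0.018,-0.0225,0],[0.018,-0.0225,0],[0,0,0],[0,0,0]]' --twist '[[0,0,0],[0,0,0],[0,0,0],[0,0,0],[0,0,0],[0,0,0],[0,0,0],[0,0,0],[0,0,0],[0,0,0],[0,0,0],[0,0,0],[0,0,0],[0,0,0],[0,0,0],[0,0,0]]'

```text
t: 1.82
tcp_pos: [0.4491, -0.2244, 0.3111]
tcp_rot: [-180.0, 0.0, 0.1]
ft_force: [-0.5, -0.2, 0.4]
grip_width: 0.085
grasp_force: 0.0
```

Run:
```python
from h import *
s=arm.get_state();print(s["tcp_pos"],s["tcp_rot"],s["q"])
p=camera_params("wrist");print(p["eye"],p["attitude"])
I,D=capture("wrist");np.savez("w1.npz",I=I,D=D)
P=cloud(p,D); m=(P[...,2]>.174)&(P[...,2]<.188)&(D>0)&(np.hypot(P[...,0]-.485,P[...,1]+.195)<.03)
q=P[m];uv=np.argwhere(m)[:,::-1]
print(m.sum(),q.mean(0),q.min(0),q.max(0),uv.min(0),uv.max(0))
c,r=cv2.minEnclosingCircle(uv.astype(np.float32)); print(c,r,atz(p,*c,.180))
J=cv2.resize(I,(800,600));cv2.imwrite("pics/w1.png",J[...,::-1])
```

```text
[ 0.44912521 -0.224444    0.31106183] [-1.79977629e+02  2.20887310e-02  1.21263822e-01] [ 19.81519224  29.09479242   5.37092212  91.97198428  -3.05341103
  59.10552896 -63.79686374]
[ 0.5167176  -0.22410498  0.45356618] [-1.54356122e+01  7.53495443e-02 -8.99214820e+01]
255 [ 0.48704953 -0.19571158  0.1795378 ] [ 0.47836691 -0.20420979  0.17460303] [ 0.4955272  -0.18681335  0.18130611] [219 138] [236 155]
(227.57142639160156, 146.7857208251953) 8.95719051361084 [ 0.48702712 -0.1957505   0.18      ]
```

View pics/w1.png

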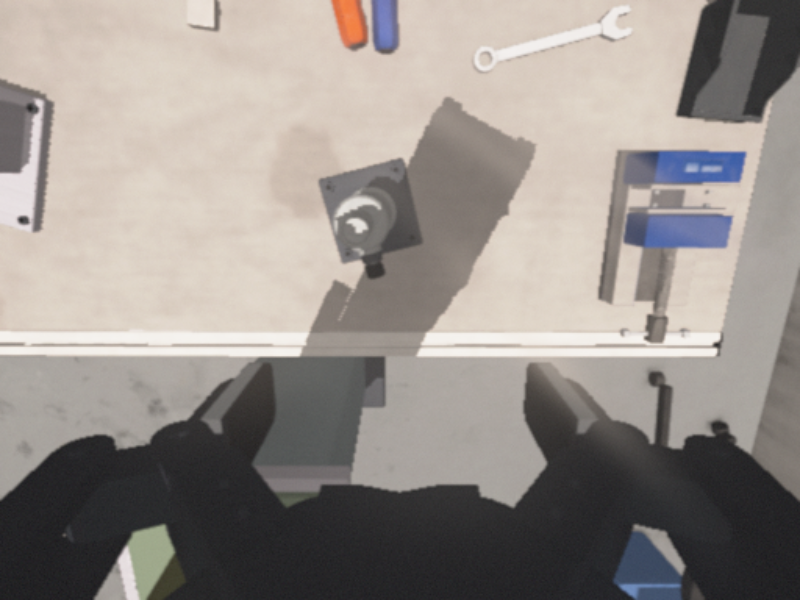

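The enlarged wrist view shows the mandrel top at about (357,228), between the still-open fingers. It measures (0.487, -0.196, 0.180), which agrees with the top camera. I'll move over it and partly down.

Call:
arm_command --slide '[[0.0127,-0.0096,0],[0.0127,-0.0096,0],[0.0126,-0.0095,0],[0,0,0.02],[0,0,0.02],[0,0,0.02],[0,0,0.02],[0,0,0.02],[0,0,0.01],[0,0,0],[0,0,0]]' --twist '[[0,0,0],[0,0,0],[0,0,0],[0,0,0],[0,0,0],[0,0,0],[0,0,0],[0,0,0],[0,0,0],[0,0,0],[0,0,0]]'

```text
t: 2.78
tcp_pos: [0.4862, -0.1976, 0.2015]
tcp_rot: [180.0, 0.0, -0.1]
ft_force: [0.7, -0.0, 0.2]
grip_width: 0.0855
grasp_force: 0.0
```

Run:
```python
from h import *
s=arm.get_state();print(s["tcp_pos"],s["tcp_rot"])
p=camera_params("wrist")
I,D=capture("wrist")
P=cloud(p,D); m=(P[...,2]>.176)&(P[...,2]<.188)&(D>0)&(np.hypot(P[...,0]-.485,P[...,1]+.195)<.03)
q=P[m];uv=np.argwhere(m)[:,::-1]
c,r=cv2.minEnclosingCircle(uv.astype(np.float32)); print(m.sum(),q.mean(0),c,r,atz(p,*c,.180))
J=cv2.resize(I,(800,600));cv2.imwrite("pics/w2.png",J[...,::-1])
```

```text
[ 0.48615006 -0.19763435  0.2014593 ] [ 1.79995375e+02  3.27140463e-02 -9.55866248e-02]
565 [ 0.48720736 -0.19571164  0.1794848 ] (253.0, 221.15625) 13.556442260742188 [ 0.48759491 -0.19573954  0.18      ]
```

View pics/w2.png

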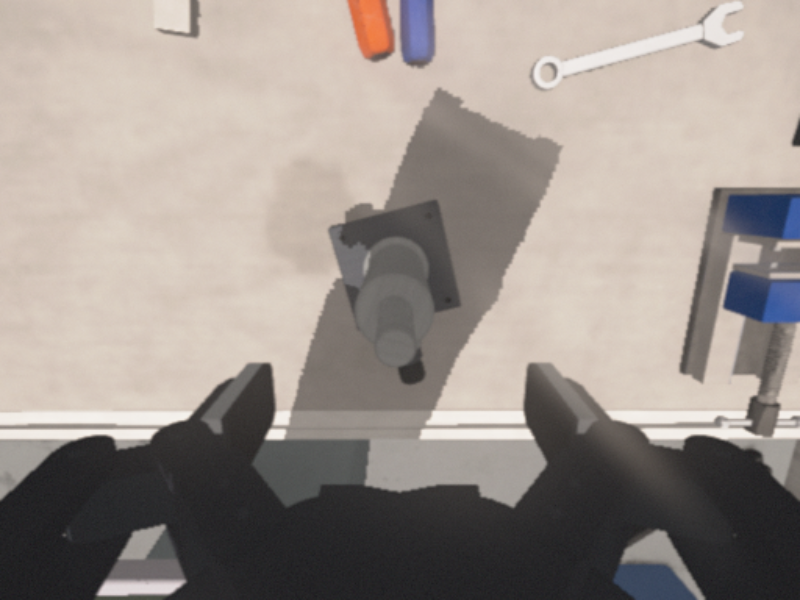

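The mandrel top at about (396,345) is centred between the fingers, with 2 mm left in y. I'll trim that, descend and close.

Call:
arm_command --slide '[[0.001,-0.0018,0.01],[0,0,0.012],[0,0,0.012],[0,0,0.012],[0,0,0.012],[0,0,0],[0,0,0]]' --twist '[[0,0,0],[0,0,0],[0,0,0],[0,0,0],[0,0,0],[0,0,0],[0,0,0]]'

```text
t: 3.42
tcp_pos: [0.4877, -0.1953, 0.144]
tcp_rot: [180.0, -0.0, -0.0]
ft_force: [0.5, -0.6, 1.4]
grip_width: 0.0857
grasp_force: 0.0
```

Call:
arm_command --slide '[[0,0,0],[0,0,0],[0,0,0],[0,0,0],[0,0,0],[0,0,0],[0,0,0],[0,0,0],[0,0,0],[0,0,0]]' --twist '[[0,0,0],[0,0,0],[0,0,0],[0,0,0],[0,0,0],[0,0,0],[0,0,0],[0,0,0],[0,0,0],[0,0,0]]' --hand -1 --squeeze 60

```text
t: 4.25
tcp_pos: [0.4877, -0.1949, 0.1434]
tcp_rot: [-180.0, -0.0, -0.0]
ft_force: [0.7, 0.9, 5.0]
grip_width: 0.0169
grasp_force: 58.3
```

Call:
arm_command --slide '[[0,0,-0.001],[0,0,-0.001],[0,0,-0.001],[0,0,-0.001],[0,0,-0.001],[0,0,-0.001],[0,0,-0.002],[0,0,-0.002],[0,0,-0.002],[0,0,0]]' --twist '[[0,0,0],[0,0,0],[0,0,0],[0,0,0],[0,0,0],[0,0,0],[0,0,0],[0,0,0],[0,0,0],[0,0,0]]'

```text
t: 5.08
tcp_pos: [0.4881, -0.195, 0.1559]
tcp_rot: [180.0, -0.1, -0.0]
ft_force: [4.5, 1.4, 2.5]
grip_width: 0.0168
grasp_force: 59.7
```

Call:
arm_command --slide '[[0,0,-0.005],[0,0,-0.008],[0,0,-0.008],[0,0,-0.008],[0,0,-0.008],[0,0,-0.008],[0,0,-0.008],[0,0,-0.008],[0,0,-0.008],[0,0,-0.008],[0,0,-0.008],[0,0,-0.008],[0,0,-0.008],[0,0,-0.008],[0,0,-0.008],[0,0,-0.008],[0,0,-0.008],[0,0,0],[0,0,0],[0,0,0]]' --twist '[[0,0,0],[0,0,0],[0,0,0],[0,0,0],[0,0,0],[0,0,0],[0,0,0],[0,0,0],[0,0,0],[0,0,0],[0,0,0],[0,0,0],[0,0,0],[0,0,0],[0,0,0],[0,0,0],[0,0,0],[0,0,0],[0,0,0],[0,0,0]]'

```text
t: 6.75
tcp_pos: [0.4875, -0.1949, 0.288]
tcp_rot: [-180.0, 0.0, -0.0]
ft_force: [0.7, 0.2, -1.3]
grip_width: 0.0164
grasp_force: 59.2
```

Run:
```python
from h import *
s=arm.get_state();print(s["tcp_pos"],s["tcp_rot"],s["ft_force"],s["grasp_force"])
I,D=capture("scene");p=camera_params("scene")
# mandrel axis: depth points below the fingers within 3 cm of tcp
P=cloud(p,D);t=s["tcp_pos"]
for z in np.arange(.15,.29,.015):
    m=(D>0)&(abs(P[...,2]-z)<.006)&(np.hypot(P[...,0]-t[0],P[...,1]-t[1])<.04)
    print(round(z,3),m.sum(),P[m].mean(0)[:2] if m.sum() else '', np.argwhere(m)[:,1].mean() if m.sum() else '')
e=np.array(p["eye"]);A=att(p);
c=A.T@(t-e);u=int(p["cx"]-p["fx"]*c[0]/c[2]);v=int(p["cy"]+p["fy"]*c[1]/c[2]);print(u,v)
J=cv2.resize(I[max(0,v-50):v+100,max(0,u-90):u+90],None,fx=4,fy=4,interpolation=cv2.INTER_CUBIC);cv2.imwrite("pics/s1.png",J[:,:720,::-1])
```

```text
[ 0.48747255 -0.1948916   0.28798359] [-1.79984686e+02  3.15259643e-02 -1.77648976e-02] [ 0.66513896  0.1723607  -1.30236658] 59.19808566570282
0.15 1 [ 0.48616992 -0.19411608] 353.0
0.165 18 [ 0.4823784  -0.19157561] 354.05555555555554
0.18 27 [ 0.4818051 -0.1907268] 354.74074074074076
0.195 29 [ 0.48209447 -0.1906952 ] 355.48275862068965
0.21 30 [ 0.48200497 -0.19135097] 356.5
0.225 30 [ 0.48156184 -0.19081248] 357.3333333333333
0.24 30 [ 0.48161961 -0.19120831] 358.3
0.255 34 [ 0.48172202 -0.1913236 ] 359.1764705882353
0.27 25 [ 0.48177514 -0.19148744] 360.08
0.285 48 [ 0.48150402 -0.18851389] 360.2291666666667
360 116
```

View pics/s1.png

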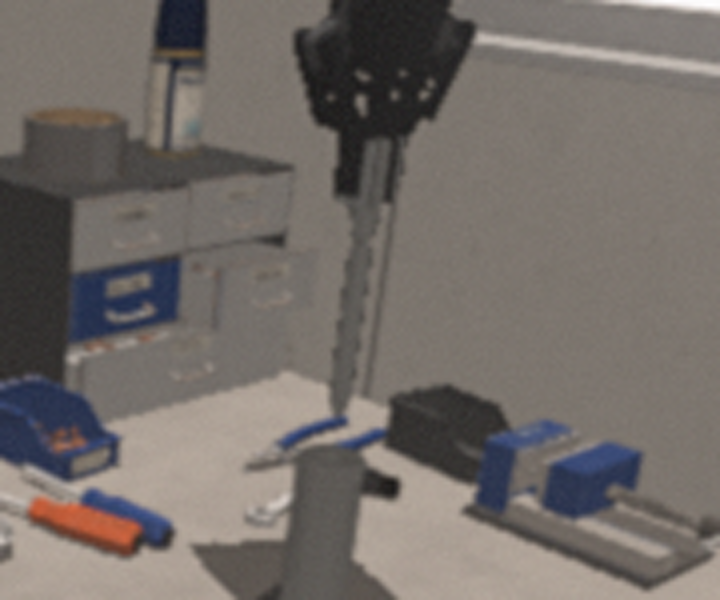

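The mandrel is out and hangs straight, with its nose at about z = 0.157, clear of the post's top at (330,450). I'll carry it to a viewing point short of the frame.

Call:
arm_command --slide '[[0,-0.01,0],[0.001,-0.025,0],[0.001,-0.025,0],[0.001,-0.025,0],[0.001,-0.025,0],[0.001,-0.025,0],[0.001,-0.025,0],[0.001,-0.025,0],[0.001,-0.025,0],[0.001,-0.025,0],[0.001,-0.025,0],[0.001,-0.025,0],[0.001,-0.025,0],[0.001,-0.025,0],[0,-0.015,0],[0,0,0],[0,0,0],[0,0,0]]' --twist '[[0,0,0],[0,0,0],[0,0,0],[0,0,0],[0,0,0],[0,0,0],[0,0,0],[0,0,0],[0,0,0],[0,0,0],[0,0,0],[0,0,0],[0,0,0],[0,0,0],[0,0,0],[0,0,0],[0,0,0],[0,0,0]]'

```text
t: 8.3
tcp_pos: [0.5004, 0.1547, 0.2882]
tcp_rot: [180.0, 0.0, -0.0]
ft_force: [0.0, -0.2, -1.4]
grip_width: 0.0165
grasp_force: 59.3
```

```bash
cat > b.py <<'E'
from h import *
import sys
s=arm.get_state();print(s["tcp_pos"].round(4),s["tcp_rot"].round(2),s["grasp_force"])
p=camera_params("wrist")
I,D=capture("wrist");P=cloud(p,D)
h=cv2.cvtColor(I,cv2.COLOR_RGB2HSV)
near=np.hypot(P[...,0]-.572,P[...,1]-.207)<.03
m=(h[...,1]>110)&(h[...,0]>10)&(h[...,0]<35)&near
uv=np.argwhere(m)[:,::-1];print(len(uv),uv.min(0),uv.max(0))
X=np.array([atz(p,u,v,.118)[:2] for u,v in uv])
c,r=cv2.minEnclosingCircle((X*1000).astype(np.float32));print("brass circle",c,r)
hull=cv2.convexHull((X*1000).astype(np.float32))
print("ellipse",cv2.fitEllipse(hull))
u0,v0=uv.mean(0).astype(int);J=I[max(0,v0-50):v0+50,max(0,u0-65):u0+65]
cv2.imwrite("pics/%s.png"%sys.argv[1],cv2.resize(J,None,fx=6,fy=6,interpolation=cv2.INTER_CUBIC)[...,::-1]);print("crop origin",max(0,u0-65),max(0,v0-50))
E
python3 b.py b1
```

```text
[0.5004 0.1547 0.2882] [ 1.7998e+02  2.0000e-02 -3.0000e-02] 59.31570768356323
651 [193  96] [222 125]
brass circle (573.9352416992188, 208.53060913085938) 16.375268936157227
ellipse ((574.04638671875, 208.50192260742188), (32.08689880371094, 32.32212448120117), 150.44296264648438)
crop origin 142 60
```

View pics/b1.png

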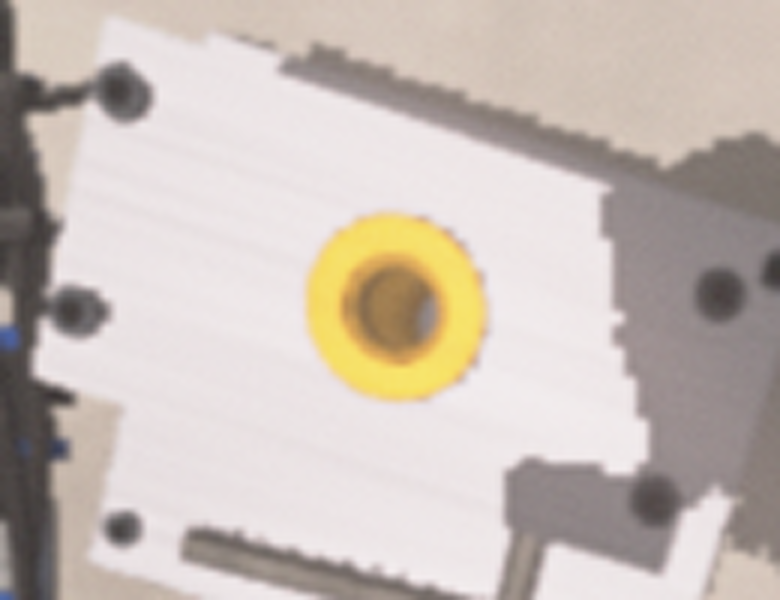

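The flange centre is at about (397,306) in the crop. That gives (0.574, 0.2085), with a radius of 16.4 mm against the true 17 mm, and agrees with the top view to about 2 mm. I'll hover the nose just above the bush and compare the two directly.

Call:
arm_command --slide '[[0.01,-0.008,0],[0.016,-0.011,0],[0.016,-0.011,0],[0.016,-0.012,0],[0.016,-0.0118,0],[0,0,0.01],[0,0,0.01],[0,0,0.009],[0,0,0],[0,0,0]]' --twist '[[0,0,0],[0,0,0],[0,0,0],[0,0,0],[0,0,0],[0,0,0],[0,0,0],[0,0,0],[0,0,0],[0,0,0]]'

```text
t: 9.18
tcp_pos: [0.5747, 0.2083, 0.2594]
tcp_rot: [180.0, 0.0, -0.1]
ft_force: [0.2, 0.6, -1.0]
grip_width: 0.0165
grasp_force: 59.4
```

Run:
```python
from h import *
s=arm.get_state();print(s["tcp_pos"].round(4),s["tcp_rot"].round(2),s["grasp_force"],s["ft_force"].round(2))
out=[]
for n in ("wrist","scene"):
    p=camera_params(n);I,D=capture(n);np.savez("c_%s.npz"%n,I=I,D=D,eye=p["eye"],attitude=p["attitude"])
    c=att(p).T@(np.array([.574,.208,.122])-p["eye"]);u=int(p["cx"]-p["fx"]*c[0]/c[2]);v=int(p["cy"]+p["fy"]*c[1]/c[2])
    h=24 if n=="scene" else 40
    u0,v0=max(0,u-h),max(0,v-h); J=I[v0:v0+2*h,u0:u0+2*h]; print(n,u0,v0,400/(2*h)); out.append(cv2.resize(J,(400,400),interpolation=cv2.INTER_CUBIC))
cv2.imwrite("pics/c1.png",np.hstack(out)[...,::-1])
```

```text
[0.5747 0.2083 0.2594] [ 1.7999e+02  2.0000e-02 -6.0000e-02] 59.37887907028198 [ 0.21  0.64 -1.03]
wrist 216 142 5.0
scene 164 187 8.333333333333334
```

View pics/c1.png

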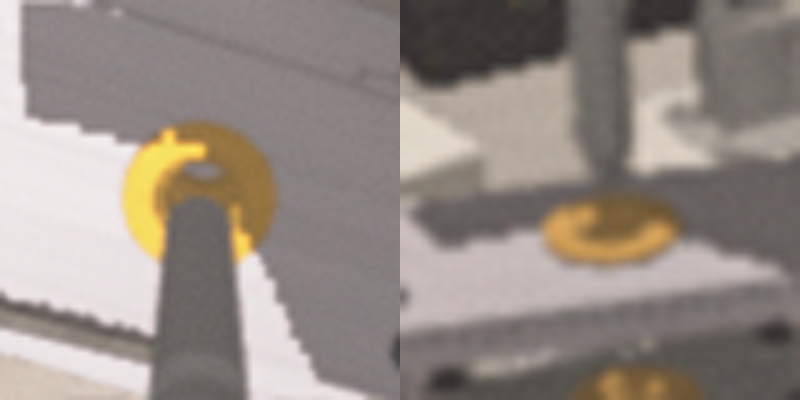

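The wrist view has the mandrel axis at column 200 and the flange centre at 199. In the scene view the nose tip is at (607,178) and the flange centre at (612,228). I'll turn these into millimetres.

Run:
```python
from h import *
d=np.load("c_wrist.npz");p=camera_params("wrist");p["eye"]=d["eye"];p["attitude"]=d["attitude"]
f=lambda x,y:(216+x/5-.4,142+y/5-.4)
print("far edge",atz(p,*f(199,122),.118),"left",atz(p,*f(122,192),.118),"right",atz(p,*f(276,192),.118))
print("tip top",atz(p,*f(199,197),.1295))
h=cv2.cvtColor(d["I"],cv2.COLOR_RGB2HSV);m=(h[...,1]>90)&(h[...,0]>8)&(h[...,0]<35)
uv=np.argwhere(m)[:,::-1];X=np.array([atz(p,u,v,.118)[:2] for u,v in uv]);k=np.hypot(X[:,0]-.574,X[:,1]-.208)<.022;X=X[k]
from scipy.optimize import least_squares
hull=cv2.convexHull((X*1000).astype(np.float32))[:,0]
hull=hull[hull[:,0]>568]
r=least_squares(lambda c:np.hypot(hull[:,0]-c[0],hull[:,1]-c[1])-16.6,[574,208]);print("centre r16.6",r.x,len(hull),np.abs(r.fun).max())
q=camera_params("scene");g=lambda x,y:(164+(x-400)/8.333-.45,187+y/8.333-.45)
print("scene flange",atz(q,*g(612,228),.118),"tip",atz(q,*g(607,180),.1285))
```

```text
far edge [0.59108193 0.20868766 0.118     ] left [0.57571057 0.2254497  0.118     ] right [0.57565891 0.19197534 0.118     ]
tip top [0.57731107 0.20870697 0.1295    ]
centre r16.6 [574.06425007 208.86158254] 18 1.0521098742874102
scene flange [0.57091791 0.20832665 0.118     ] tip [0.57618657 0.20631114 0.1285    ]
```

Call:
arm_command --slide '[[-0.0012,0.0003,0],[0,0,0.002],[0,0,0.002],[0,0,0.002],[0,0,0.002],[0,0,0.002],[0,0,0.002],[0,0,0.002],[0,0,0.002],[0,0,0]]' --twist '[[0,0,0],[0,0,0],[0,0,0],[0,0,0],[0,0,0],[0,0,0],[0,0,0],[0,0,0],[0,0,0],[0,0,0]]'

```text
t: 10.12
tcp_pos: [0.5734, 0.2085, 0.2429]
tcp_rot: [180.0, 0.0, -0.0]
ft_force: [-0.1, -0.1, -2.3]
grip_width: 0.0167
grasp_force: 59.4
```

Call:
arm_command --slide '[[0,0,0.001],[0,0,0.001],[0,0,0.001],[0,0,0.001],[0,0,0.001],[0,0,0]]' --twist '[[0,0,0],[0,0,0],[0,0,0],[0,0,0],[0,0,0],[0,0,0]]'

```text
t: 10.62
tcp_pos: [0.5735, 0.2085, 0.2381]
tcp_rot: [-180.0, 0.0, -0.0]
ft_force: [0.3, -0.6, -2.0]
grip_width: 0.0166
grasp_force: 59.4
```

Nose now at about 0.107, free of contact; the full diameter enters next.

Call:
arm_command --slide '[[0,0,0.001],[0,0,0.001],[0,0,0.001],[0,0,0.001],[0,0,0.001],[0,0,0]]' --twist '[[0,0,0],[0,0,0],[0,0,0],[0,0,0],[0,0,0],[0,0,0]]'

```text
t: 11.12
tcp_pos: [0.5736, 0.2085, 0.2332]
tcp_rot: [-180.0, -0.0, -0.0]
ft_force: [1.4, 0.6, -2.0]
grip_width: 0.0168
grasp_force: 59.3
```

Call:
arm_command --slide '[[0,0,0.001],[0,0,0.001],[0,0,0.001],[0,0,0.001],[0,0,0.001],[0,0,0]]' --twist '[[0,0,0],[0,0,0],[0,0,0],[0,0,0],[0,0,0],[0,0,0]]'

```text
t: 11.62
tcp_pos: [0.5735, 0.2085, 0.2281]
tcp_rot: [-180.0, 0.0, -0.0]
ft_force: [0.8, -0.4, -2.6]
grip_width: 0.0164
grasp_force: 59.3
```

Call:
arm_command --slide '[[0,0,0.001],[0,0,0.001],[0,0,0.001],[0,0,0.001],[0,0,0.001],[0,0,0]]' --twist '[[0,0,0],[0,0,0],[0,0,0],[0,0,0],[0,0,0],[0,0,0]]'

```text
t: 12.12
tcp_pos: [0.5735, 0.2085, 0.2231]
tcp_rot: [180.0, 0.0, -0.0]
ft_force: [1.4, -0.0, -2.7]
grip_width: 0.0169
grasp_force: 59.3
```

Call:
arm_command --slide '[[0,0,0.0015],[0,0,0.0015],[0,0,0.0015],[0,0,0.0015],[0,0,0.0015],[0,0,0.0015],[0,0,0.0015],[0,0,0.0015],[0,0,0]]' --twist '[[0,0,0],[0,0,0],[0,0,0],[0,0,0],[0,0,0],[0,0,0],[0,0,0],[0,0,0],[0,0,0]]'

```text
t: 12.87
tcp_pos: [0.5735, 0.2085, 0.211]
tcp_rot: [180.0, 0.0, -0.0]
ft_force: [2.5, 0.4, -2.6]
grip_width: 0.0167
grasp_force: 59.3
```

Call:
arm_command --slide '[[0,0,0.0015],[0,0,0.0015],[0,0,0.0015],[0,0,0.0015],[0,0,0.0015],[0,0,0.0015],[0,0,0.0015],[0,0,0.0015],[0,0,0]]' --twist '[[0,0,0],[0,0,0],[0,0,0],[0,0,0],[0,0,0],[0,0,0],[0,0,0],[0,0,0],[0,0,0]]'

```text
t: 13.62
tcp_pos: [0.5735, 0.2085, 0.199]
tcp_rot: [-180.0, 0.0, -0.0]
ft_force: [3.0, -0.8, -3.5]
grip_width: 0.0166
grasp_force: 59.3
```

Call:
arm_command --slide '[[0,0,0.001],[0,0,0.001],[0,0,0.001],[0,0,0.001],[0,0,0]]' --twist '[[0,0,0],[0,0,0],[0,0,0],[0,0,0],[0,0,0]]'

```text
t: 14.03
tcp_pos: [0.5735, 0.2086, 0.1952]
tcp_rot: [-180.0, 0.0, -0.0]
ft_force: [3.0, -1.2, -2.0]
grip_width: 0.0165
grasp_force: 59.5
```

Call:
arm_command --slide '[[0,0,0.001],[0,0,0.001],[0,0,0.001],[0,0,0.001],[0,0,0]]' --twist '[[0,0,0],[0,0,0],[0,0,0],[0,0,0],[0,0,0]]'

```text
t: 14.45
tcp_pos: [0.5735, 0.2085, 0.1911]
tcp_rot: [-180.0, 0.0, -0.0]
ft_force: [2.5, -0.4, -3.0]
grip_width: 0.016
grasp_force: 59.5
```

Call:
arm_command --slide '[[0.0003,0,0.001],[0,0,0.001],[0,0,0.001],[0,0,0.001],[0,0,0.001],[0,0,0.001],[0,0,0]]' --twist '[[0,0,0],[0,0,0],[0,0,0],[0,0,0],[0,0,0],[0,0,0],[0,0,0]]'

```text
t: 15.03
tcp_pos: [0.5738, 0.2085, 0.1851]
tcp_rot: [180.0, 0.0, -0.0]
ft_force: [3.2, -1.7, -2.0]
grip_width: 0.0167
grasp_force: 59.5
```

Call:
arm_command --slide '[[0,0,0.001],[0,0,0.001],[0,0,0.001],[0,0,0.001],[0,0,0.001],[0,0,0.001],[0,0,0]]' --twist '[[0,0,0],[0,0,0],[0,0,0],[0,0,0],[0,0,0],[0,0,0],[0,0,0]]'

```text
t: 15.62
tcp_pos: [0.5738, 0.2085, 0.1791]
tcp_rot: [-180.0, 0.0, -0.0]
ft_force: [1.9, -1.5, -1.3]
grip_width: 0.0167
grasp_force: 59.5
```

Call:
arm_command --slide '[[0,0,0.0015],[0,0,0.0015],[0,0,0.0015],[0,0,0.0015],[0,0,0.0015],[0,0,0.0015],[0,0,0.0015],[0,0,0.0015],[0,0,0]]' --twist '[[0,0,0],[0,0,0],[0,0,0],[0,0,0],[0,0,0],[0,0,0],[0,0,0],[0,0,0],[0,0,0]]'

```text
t: 16.37
tcp_pos: [0.5738, 0.2085, 0.167]
tcp_rot: [-180.0, 0.0, -0.0]
ft_force: [3.8, -0.5, -3.4]
grip_width: 0.0163
grasp_force: 59.5
```

Call:
arm_command --slide '[[0,0,0.0015],[0,0,0.0015],[0,0,0.0015],[0,0,0.0015],[0,0,0.0015],[0,0,0.0015],[0,0,0.0015],[0,0,0.0015],[0,0,0],[0,0,0],[0,0,0]]' --twist '[[0,0,0],[0,0,0],[0,0,0],[0,0,0],[0,0,0],[0,0,0],[0,0,0],[0,0,0],[0,0,0],[0,0,0],[0,0,0]]'

```text
t: 17.28
tcp_pos: [0.5738, 0.2085, 0.155]
tcp_rot: [180.0, 0.0, -0.0]
ft_force: [5.1, -1.2, -3.1]
grip_width: 0.0165
grasp_force: 59.6
```

All forces stayed small. I'll take one look to confirm the mandrel has not slipped before handing in.

Run:
```python
from h import *
I,D=capture("scene");cv2.imwrite("pics/f.png",cv2.resize(I[120:290,120:290],(600,600),interpolation=cv2.INTER_CUBIC)[...,::-1])
s=arm.get_state();print(s["tcp_pos"],s["ft_force"],s["torque"],s["grasp_force"])
```

```text
[0.57379524 0.20853235 0.15499119] [ 6.02811847 -0.49423145 -3.25250684] [-0.25326528 -1.37819557  0.01835706] 59.58331525325775
```

View pics/f.png

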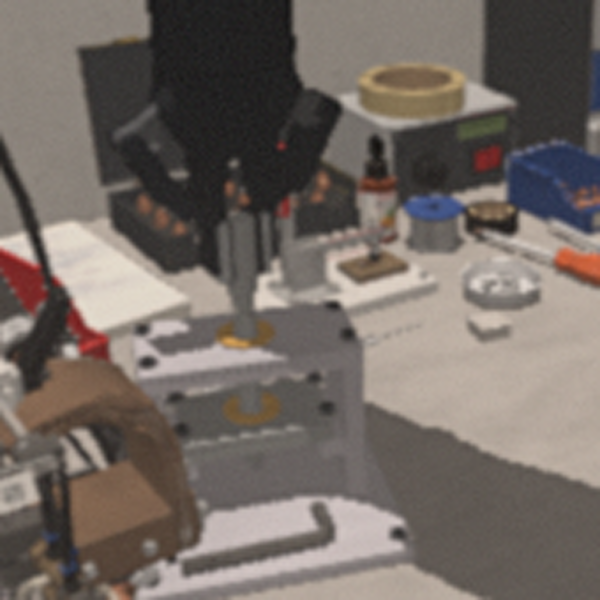

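The bar passes through the upper bush at (243,333) and the lower bush at (252,407). The hex key is in its place and the grip is firm, so I'm handing in.

```bash
python3 -c "
from bench import ticket
print(ticket.job_done())"
```

```text
the job is handed in; nothing more can be done
None
```

The mandrel is held upright in the gripper (about 60 N) through both bushes, nose roughly 44 mm below the lower bush's mouth by dead reckoning from the arm's pose, with wrist-force readings staying under about 7 N during the insertion; the job is handed in, and no verdict came back.

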